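Close the slide incubator's cover gently and lock its lever

TASK

Close the slide incubator: take its open cover by the tongue, lower it gently (do not let it drop or slam) until it lies fully shut, and then push the lever on the incubator's side down until its detent holds it there, without leaning hard on it. Let go of everything, and leave the other things on the bench standing where they are.

Things in the scene. Friction and masses are not known exactly. Their poses are not given: they have to be found in the camera images.
- incubator: White slide incubator fixed to the bench: open-topped housing 190 mm deep (x -75 to +115), 220 wide (y), 105 high (the shut cover's top lies at 117). Origin on the bench under it; x points from its front (tongue side, toward the robot) to its hinge side, y to its left, z up.
- light_bar (a point): Middle of the light bar's front lower edge, at x +105, y 0, z 425 mm on the incubator. The bar is 50 mm deep (x), 430 long (y), 25 high, on two 16 mm posts at x +140, y +-205. It overhangs the raised cover: an upright gripper over the tongue strikes it, so hold the tool leaning back some 30 to 38 degrees toward the incubator's front (fingers pointing forward and down).
- cover_hinge (a point): Point on the cover's hinge axis at its middle, at x +80, y 0, z 105 mm on the incubator; axes as the incubator's (hinge axis along y).
- cover (a joint): Cover angle (rad): 0 = fully shut on its stop, 1.57 = upright, 1.9 = open stop. Starts just past upright (1.66 to 1.82), where hinge friction (0.12 N m) holds it; below about 1.2 it falls shut unless held (cover 0.3 to 0.5 kg; 2 to 3 N at the tongue carries it). Gently: under 1.5 rad/s over the last 0.35 rad; let go only once it rests on the stop.
- cover_grip (a point): Gripping point in the black tongue, 187 mm from the hinge axis (and 3 mm off the cover's x axis, +z side). The tongue juts from the middle of the cover's front edge along the cover's -x (up when open, toward the robot when shut): 26 mm wide along y (pinch this width), 14 thick (z), 152 to 212 mm from the hinge. Axes turn with the cover; when shut they equal the incubator's.
- cover_edge (a point): Middle of the cover's front edge, 155 mm from the hinge axis. The cover is a grey plate 155 mm long, 220 wide, 16 thick. As it comes down the tongue may turn between the finger pads. When shut, the housing's front wall is 30 mm behind the gripping point, so the fingers must then point nearly straight down.
- lever_pivot (a point): Pivot of the steel locking lever, on the incubator's right (-y) side: x +60, y -145, z 90 mm on the incubator; axes as the incubator's (lever turns about y).
- lever_angle (a joint): How far the lever is pressed (rad): 0 = raised (sprung up 0.55 rad above level), 0.55 = level, on its lower stop. Pressed at the pad, the sprung lever resists with about 6 to 8 N at first, less as it sinks, and past about 0.36 rad its over-centre detent snaps it to the lower stop and holds it; let go earlier it springs back up. The lower stop is rigid.
- lever: The steel locking lever, 145 mm bar, 10 wide, 12 thick, with a black pad on its free end: 60 mm long, 34 wide, 14 thick, centred 150 mm from the pivot toward the incubator's front. Origin at its pivot; axes equal the incubator's while it is raised.
- pad_top (a point): Middle of the pad's upper face; 150 mm along the lever from the pivot and 7 mm above the lever's centre line. Raised it stands about 175 mm over the bench, fully pressed 97 mm, and 150 mm in front of the pivot.
- reagent_bottle: Bystander: amber bottle, 60 mm across, 130 high, to the right of the lever; origin at the centre of its underside.
- tube_rack: Bystander: white rack of capped tubes, 70 x 160 mm, 89 high, left of the incubator; origin at the centre of its underside.
- slide_box: Bystander: grey flat box 90 x 150 mm, 34 high; origin at the centre of its underside.
- beaker: Bystander: glass beaker, 70 mm across, 90 high; origin at the centre of its underside.
- slide_tray: Bystander: low aluminium tray 75 x 190 mm, 18 high, on the bench in front of the incubator; origin at the centre of its underside.
- jar: Bystander: white jar, 70 mm across, 75 high, close beside the incubator's left wall; origin at the centre of its underside.

How it is judged:
By the outcome, as a careful person would: the job done as asked, in the order asked, and still so for the second after the job is handed in, with the robot touching nothing.
It also fails if it takes over 62 s, if anything falls off the work surface, if the arm or the gripper's body presses on something with over 40 N, if the wrist force passes 120 N, or if a joint passes its speed limit or range.

ROBOT

A 7-joint arm with a two-finger parallel gripper is mounted at the origin on the work surface. World frame = base frame: x ahead of the robot, y to its left, z up, the work surface at z = 0. Lengths are in m, angles in rad, forces in N, time in s.
With the tool pointing down it reaches from about 0.4 to 0.85 m from the base axis. Payload 4.5 kg.
Tool frame: the origin (TCP) lies between the finger pads; the fingertips stand r.tip_reach ahead of it and the grasp point (between the pads) lies 3 mm ahead of it (r.tip_reach is the distance from the TCP to the fingertips, in m); z points along the fingers, y is the line along which they close (so a half turn about z gives the same grasp; the last joint's range is limited). The gripper opens to 88 mm and grips with 3 to 60 N. Pads are 18 mm wide; open, the fingers measure 123 mm over their backs; the gripper's body (75 mm by 187 mm) begins 45 mm behind the grasp point.
Start: joints at [-1.314, 0.689, -0.195, 1.565, 0.157, 0.902, -0.215], TCP at [0.138, 0.61, 0.261] pointing down, gripper open.
Joint ranges: [-3.01, 3.01], [-0.46, 2.08], [-1.47, 1.51], [0.13, 2.56], [-1, 4.14], [0.04, 2.09], [-2.66, 2.66]. Speed limits (rad/s): [2.57, 2.57, 3.14, 3.14, 3.14, 3.14, 3.14].

INTERFACE

Orientations are given as a unit quaternion [x, y, z, w].
In Python, from plant import r gives the robot as it stands.
- The arm moves only by the tool step_arm, never from a script. Its argument "motion" is a list of rows, each an object with "dp": the shift along the tool's x, y, z in mm, a list of three; "twist": the turn, a rotation vector about the tool's x, y, z in rad, a list of three; "hand": the opening, from -1 (shut) to 1 (fully open). In form: [{"dp": [dx, dy, dz], "twist": [rx, ry, rz], "hand": hand}, ...]. A call has 1 to 5 rows; each row is the pose to reach, as a shift and turn from the pose commanded when the call began, along the tool's axes at that moment; what a row does not reach only later rows make up. A row lasts 1/8 s, in which the tool goes at most 62.5 mm and 10.7 degrees, less where a joint would pass 70% of its speed; a pose out of reach is approached as far as the arm can. A call with a gripper value outside its range is refused whole. The fingers move at their own pace and stop on an object; "force" is the grip in N (left out, the last holds). Time passes only in rows, so rows that repeat a pose let the fingers close. It gives the time, the measured TCP pose, the force, the opening and the grip force at its end, in the units of the state.
- r.get_state(): the state, without advancing time (a new reading comes with each control period).
- r.snapshot(name): name is "scene" or "top" or "wrist"; returns a dict with "pixels" (384x512x3 uint8, red, green, blue), "depth" (384x512 float32, m along the optical axis (not along the pixel's ray), 0 where there is no reading), "fx", "fy", "cx", "cy" (pixels), "xyz" and "orientation" of the camera in the world; the wrist camera has in their place "mount" (4x4, takes a point from camera to tool coordinates, whose origin is the TCP and whose axes are the flange's). Camera axes: x right, y down, z forward; pixel columns grow to the right and rows downward; lengths in m; the calibration is good to about 2 mm. A picture is of the moment at which its call begins: read the wrist's pose just before it.
- r.finish_job(): hands the job in; it is judged then, once.
Trained networks look in the newest picture that a camera, given by its name, has taken for a name from the list of things; names that differ only in an ending like _2 or _b are one class to them, and where a whole thing is asked for, a point or a joint stands for the part that bears it (a point fixed in the world has none). Each returns a list of dicts, best first, with "score" (0 to 1); they miss things now and then, are a little off and sometimes report something else, mostly with a low value. They report only what shows in the picture. A call takes as long as a camera call.
- r.search_frame(camera, thing): "at" ([x, y, z] in m, in the coordinates of the camera as it stood for that picture, good to about 4 mm: the middle of the surface that is visible of it).
The state is a dict: "clock": time; "q": joint angles; "qd": joint speeds; "joint_torque": joint torques, N m; "tool_pos": TCP position; "eef_rot": TCP orientation; "contact_force": force on the tool from outside, world axes, zero at the start; "moment": the same for the moment, N m; "opening": opening from 0.0 (shut) to 1.0 (fully open); "finger_force": force on a finger pad.
Only numpy, scipy, OpenCV 4.12 (cv2) and the standard library are available. Lean on these libraries where they do the work, as an engineer would, in place of code of your own. Each camera call takes 0.05 s, during which the arm holds its last target. There are 200 camera calls.

## Working session

There is one attempt and no reset: what is moved stays moved. The work goes in short steps, Python scripts to look and compute and a tool call to move; the robot and the scene stay as the last step left them, time stands still between calls to the robot, and variables do not carry over. Pictures are saved under pics/ and viewed, at most 10 in all, crops included, and the job is handed in when it is done.

Besides the shell and the picture viewer there is one more tool, called after "Call:" by a JSON object that holds its "method" and its "body". step_arm: Moves the arm, as the interface text tells. Its arguments: {"type":"object","properties":{"motion":{"type":"array"},"force":{"type":"number"}},"required":["motion"]}

```bash
mkdir -p pics; ls; cat > h.py <<'E'
import numpy as np, cv2
from scipy.spatial.transform import Rotation as R
from plant import r
np.set_printoptions(precision=4,suppress=True)
def snap(cam,fn=None):
    s=r.get_state(); d=r.snapshot(cam)
    if 'mount' in d:
        T=np.eye(4);T[:3,:3]=R.from_quat(s['eef_rot']).as_matrix();T[:3,3]=s['tool_pos'];T=T@np.array(d['mount'])
    else:
        T=np.eye(4);T[:3,:3]=R.from_quat(d['orientation']).as_matrix();T[:3,3]=d['xyz']
    d['T']=T
    if fn: cv2.imwrite('pics/'+fn,cv2.cvtColor(d['pixels'],cv2.COLOR_RGB2BGR))
    return d
def find(cam,d,thing,n=2):
    out=[]
    for o in r.search_frame(cam,thing)[:n]:
        p=np.array(o['at']); w=d['T'][:3,:3]@p+d['T'][:3,3]
        uv=(d['fx']*p[0]/p[2]+d['cx'],d['fy']*p[1]/p[2]+d['cy'])
        print(cam,thing,round(o['score'],2),w,np.round(uv)); out.append(w)
    return out
def cloud(d):
    v,u=np.indices(d['depth'].shape);z=d['depth']
    P=np.stack([(u-d['cx'])/d['fx']*z,(v-d['cy'])/d['fy']*z,z],-1)
    W=P@d['T'][:3,:3].T+d['T'][:3,3]; W[z==0]=np.nan
    return W
E
python3 - <<'E'
from h import *
for c in('scene','top'):
    d=snap(c,c+'.png'); print(c,d['T'][:3,3]); np.savez('/tmp/'+c,W=cloud(d),rgb=d['pixels'])
    for t in ['incubator','cover','cover_grip','cover_edge','cover_hinge','lever','pad_top','lever_pivot','light_bar','reagent_bottle','tube_rack','slide_box','beaker','slide_tray','jar']: find(c,d,t,1)
s=r.get_state();print(s['clock'],s['tool_pos'],s['eef_rot'],s['opening'],r.tip_reach)
E
```

```text
pics
scene [ 0.8378 -0.4929  1.306 ]
scene incubator 0.78 [ 0.669  -0.0062  0.1364] [310. 262.]
scene cover 0.62 [ 0.386  -0.2871  0.0314] [161. 308.]
scene cover_hinge 0.84 [ 0.6689 -0.0023  0.135 ] [311. 261.]
scene lever 0.83 [ 0.5309 -0.1198  0.1583] [240. 267.]
scene pad_top 0.84 [ 0.5286 -0.1238  0.1588] [239. 267.]
scene lever_pivot 0.89 [ 0.67   -0.0045  0.1402] [311. 261.]
scene light_bar 0.94 [ 0.6707 -0.009   0.1394] [311. 263.]
scene reagent_bottle 0.84 [ 0.5942 -0.2293  0.0871] [238. 325.]
scene tube_rack 0.9 [0.5127 0.3096 0.0409] [314. 169.]
scene slide_box 0.59 [ 0.3893 -0.288   0.0342] [162. 309.]
scene beaker 0.6 [0.3958 0.2807 0.0576] [277. 156.]
scene slide_tray 0.74 [0.3762 0.053  0.0029] [232. 216.]
scene jar 0.58 [0.5505 0.1839 0.0715] [305. 199.]
top [0.4495 0.0291 1.2264]
top incubator 0.69 [0.6602 0.022  0.2223] [256. 129.]
top cover 0.64 [0.6565 0.0354 0.2103] [251. 131.]
top cover_grip 0.92 [0.6538 0.0322 0.2148] [252. 131.]
top cover_edge 0.77 [0.6584 0.0327 0.2129] [252. 130.]
top cover_hinge 0.77 [0.6556 0.0258 0.2265] [255. 130.]
top lever 0.92 [ 0.5214 -0.1224  0.1691] [306. 180.]
top pad_top 0.7 [ 0.5186 -0.1238  0.1695] [306. 181.]
top lever_pivot 0.88 [0.6557 0.0219 0.2206] [256. 130.]
top light_bar 0.96 [0.6603 0.0261 0.2225] [255. 129.]
top reagent_bottle 0.59 [ 0.579  -0.2087  0.0924] [330. 163.]
top tube_rack 0.89 [0.5102 0.3162 0.0507] [164. 186.]
top slide_box 0.63 [0.3757 0.0562 0.0048] [245. 227.]
top beaker 0.91 [0.3941 0.2874 0.0457] [173. 222.]
top slide_tray 0.92 [0.3748 0.0561 0.0046] [245. 227.]
top jar 0.84 [0.54   0.1866 0.0786] [203. 176.]
1.6 [0.1381 0.6096 0.2607] [ 0.1112  0.9938  0.     -0.    ] 0.997237548215688 0.022
```

View pics/scene.png

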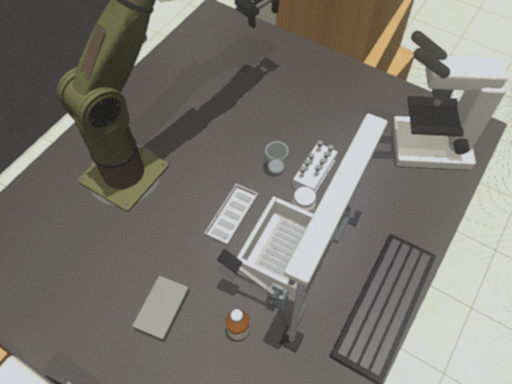

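View pics/top.png

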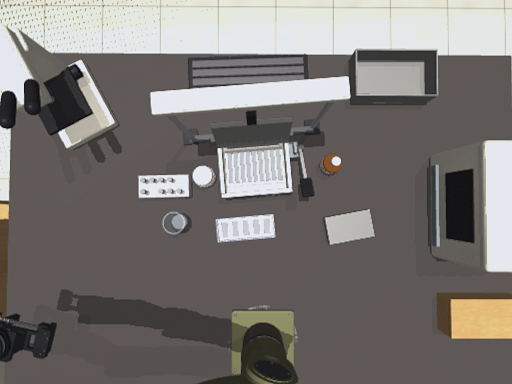

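The scene view shows the bar from (300,270) to (375,120), with the lever pad at (230,260). In the top view the bar is at (250,95), the tongue at (251,118), the upright cover at (252,131), the housing at (255,168) and the pad at (306,185). I'll fit the geometry from the depth.

```bash
python3 - <<'E'
from h import *
D=np.load('/tmp/top.npz');W=D['W'];rgb=D['rgb'].astype(int)
sub=np.zeros(W.shape[:2],bool);sub[60:205,130:360]=1
m=sub&(W[...,2]>.435)&(W[...,2]<.465)
p=W[m];box=cv2.minAreaRect((p[:,:2]*1000).astype(np.float32));print('bar',box,np.median(p[:,2]),m.sum())
b=cv2.boxPoints(box);print(b)
# rim
sub[:]=0;sub[138:200,212:297]=1
m=sub&(abs(W[...,2]-.105)<.006);p=W[m];print('rim',m.sum(),cv2.minAreaRect((p[:,:2]*1000).astype(np.float32)))
print('row profile col 252');
for v in range(100,146,2): print(v,W[v,252],rgb[v,252],W[v,230],rgb[v,230])
for n,(a,c,e,f) in dict(pad=(165,200,296,318)).items():
    s=np.zeros_like(sub);s[a:c,e:f]=1
    m=s&(rgb.sum(-1)<110)&(W[...,2]>.12);p=W[m];print(n,m.sum(),p.mean(0),p.min(0),p.max(0),cv2.minAreaRect((p[:,:2]*1000).astype(np.float32)))
E
```

```text
bar ((686.4486694335938, 36.40617370605469), (51.68114471435547, 429.7947692871094), 4.927626132965088) 0.4513428014882185 4850
[[ 642.2445  248.2897]
 [ 679.1627 -179.9166]
 [ 730.6528 -175.4773]
 [ 693.7346  252.7289]]
rim 603 ((560.0538330078125, 13.255462646484375), (152.9092254638672, 243.15882873535156), 5.022152900695801)
row profile col 252
100 [0.6733 0.0324 0.4533] [230 233 239] [0.6738 0.0795 0.4509] [230 233 239]
102 [0.6695 0.0324 0.4514] [230 233 239] [0.6688 0.0794 0.4531] [230 233 239]
104 [0.6655 0.0324 0.4503] [231 234 241] [0.6649 0.0795 0.4516] [229 233 239]
106 [0.6629 0.0324 0.4441] [184 186 172] [0.6611 0.0796 0.45  ] [231 234 241]
108 [0.7769 0.0344 0.0011] [100  96  90] [0.6578 0.0798 0.4462] [173 168 155]
110 [0.6889 0.033  0.3111] [73 68 67] [0.769  0.1085 0.0039] [97 93 89]
112 [0.684  0.033  0.3106] [28 27 30] [0.763  0.1087 0.0008] [97 90 89]
114 [0.6778 0.033  0.3152] [29 28 31] [0.756  0.1086 0.0015] [96 90 88]
116 [0.6743 0.033  0.3088] [21 23 25] [0.7494 0.1086 0.001 ] [96 89 88]
118 [0.6723 0.033  0.2957] [19 21 22] [0.7418 0.1084 0.0041] [96 89 88]
[... 428 characters left out ...]
[65 65 64]
132 [0.6533 0.0333 0.2103] [66 66 65] [0.6511 0.0942 0.2201] [66 66 65]
134 [0.6513 0.0334 0.1913] [65 65 64] [0.6479 0.095  0.2076] [65 65 64]
136 [0.648  0.0334 0.1788] [66 66 65] [0.6462 0.0963 0.1871] [66 66 65]
138 [0.6454 0.0335 0.1612] [65 64 63] [0.6419 0.0968 0.179 ] [65 65 64]
140 [0.6419 0.0335 0.1476] [65 65 64] [0.6392 0.0979 0.1618] [65 65 64]
142 [0.639  0.0336 0.13  ] [70 71 70] [0.6359 0.0988 0.1465] [66 66 65]
144 [0.6348 0.0336 0.1192] [73 73 71] [0.6323 0.0997 0.1327] [71 70 69]
pad 25 [ 0.4949 -0.1158  0.1772] [ 0.475  -0.1383  0.161 ] [ 0.525  -0.1067  0.1888] ((498.71575927734375, -118.19189453125), (51.47361755371094, 26.352550506591797), 16.84678077697754)
```

```bash
cat >> h.py <<'E'
YAW=np.deg2rad(4.95); O=np.array([.5569,.0252,0])
RI=R.from_euler('z',YAW)
def pose(x,z,lean,y=0.):
    "grasp point (mm, incubator frame), lean deg -> TCP pos, Rotation"
    l=np.deg2rad(lean)
    tz=RI.apply([np.sin(l),0,-np.cos(l)]);ty=RI.apply([0,1,0])
    M=R.from_matrix(np.stack([np.cross(ty,tz),ty,tz],1))
    return O+RI.apply(np.array([x,y,z])/1000)-.003*tz,M
def arc(th,dx=0,dz=0):
    return 80-187*np.cos(th)+3*np.sin(th)+dx,105+187*np.sin(th)+3*np.cos(th)+dz
def rows(ps,base=None):
    "ps: list of (x,z,lean,y); prints dp/twist from base (default the current) pose"
    s=r.get_state(); p0,q0=(np.array(s['tool_pos']),R.from_quat(s['eef_rot'])) if base is None else base
    for a in ps:
        p,q=pose(*a); print([*map(float,np.round(q0.inv().apply(p-p0)*1000,1))],[*map(float,np.round((q0.inv()*q).as_rotvec(),3))])
def inc():
    s=r.get_state();q=R.from_quat(s['eef_rot']);z=q.apply([0,0,1]);g=s['tool_pos']+.003*z
    e=(RI.inv()*q).as_matrix()
    print('t',round(s['clock'],2),'grasp inc mm',RI.inv().apply(g-O)*1000,'lean',np.rad2deg(np.arctan2(e[0,2],-e[2,2])),'ty',e[:,1],'F',np.array(s['contact_force']),'open',round(s['opening'],3),'ff',s['finger_force'])
E
python3 - <<'E'
from h import *
inc(); rows([(-120,380,35,0)]); print(arc(1.756))
E
```

```text
t 1.6 grasp inc mm [-366.8273  618.3357  257.732 ] lean 5.0799516210891543e-05 ty [0.3043 0.9526 0.0001] F [ 0.1632  0.0335 -0.6985] open 0.997 ff 0.0
[-421.6, -514.4, -121.8] [-0.094, -0.606, -0.3]
(np.float64(117.38413433603166), np.float64(288.24962892171305))
```

Call:
{"method": "step_arm", "body": {"motion": [{"dp": [-421.6,-514.4,-121.8],"twist": [-0.094,-0.606,-0.3],"hand": 1},{"dp": [-421.6,-514.4,-121.8],"twist": [-0.094,-0.606,-0.3],"hand": 1},{"dp": [-421.6,-514.4,-121.8],"twist": [-0.094,-0.606,-0.3],"hand": 1},{"dp": [-421.6,-514.4,-121.8],"twist": [-0.094,-0.606,-0.3],"hand": 1},{"dp": [-421.6,-514.4,-121.8],"twist": [-0.094,-0.606,-0.3],"hand": 1}]}}

```text
clock: 2.22
tool_pos: [0.2741, 0.3337, 0.3167]
eef_rot: [-0.045, 0.953, 0.013, 0.3]
contact_force: [0.8, 0.1, 0.2]
opening: 1.001
finger_force: 0.0
```

```bash
python3 -c "
from h import *
inc(); rows([(-120,380,35,0)])"
```

```text
t 2.23 grasp inc mm [-253.38    331.7505  314.2782] lean 34.98224668013427 ty [-0.0067  1.     -0.0026] F [0.8235 0.1168 0.2465] open 1.001 ff 0.0
[-144.6, -332.8, 22.1] [0.002, -0.0, 0.007]
```

Call:
{"method": "step_arm", "body": {"motion": [{"dp": [-144,-332,22],"twist": [0,0,0.006],"hand": 1},{"dp": [-144,-332,22],"twist": [0,0,0.006],"hand": 1},{"dp": [-144,-332,22],"twist": [0,0,0.006],"hand": 1},{"dp": [-144,-332,22],"twist": [0,0,0.006],"hand": 1},{"dp": [-144,-332,22],"twist": [0,0,0.006],"hand": 1}]}}

```text
clock: 2.85
tool_pos: [0.4131, 0.0581, 0.3738]
eef_rot: [-0.039, 0.953, 0.015, 0.301]
contact_force: [1.3, 1.1, -0.5]
opening: 0.999
finger_force: 0.0
```

```bash
python3 -c "
from h import *
d=snap('wrist','w1.png');
for t in ['cover_grip','cover_edge','pad_top']:
    for w in find('wrist',d,t,1): print(RI.inv().apply(w-O)*1000)
np.savez('/tmp/w1',W=cloud(d),rgb=d['pixels'])
inc(); rows([(-120,380,35,0),(54,378,35,0)])"
```

```text
wrist cover_grip 0.84 [0.651  0.0382 0.1872] [229. 219.]
[ 94.8625   4.7906 187.2073]
wrist cover_edge 0.74 [0.6307 0.0222 0.101 ] [222. 166.]
[ 73.2564  -9.3757 101.0238]
wrist pad_top 0.88 [ 0.5028 -0.1149  0.172 ] [ 89. 124.]
[ -66.0156 -134.8686  171.9626]
t 3.05 grasp inc mm [-138.9576   45.0296  370.7762] lean 35.05724179786286 ty [0.009  0.9999 0.0044] F [ 0.0579  1.0934 -0.6446] open 0.996 ff 0.0
[-21.3, -44.8, 3.4] [-0.002, 0.001, -0.01]
[-162.5, -43.3, 105.0] [-0.002, 0.001, -0.01]
```

View pics/w1.png

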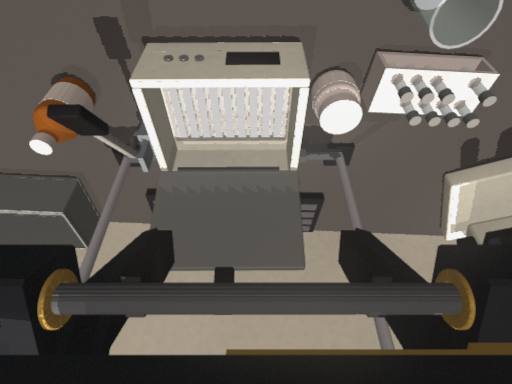

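```bash
python3 - <<'E'
from h import *
D=np.load('/tmp/w1.npz');W=D['W'];I=RI.inv().apply((W-O).reshape(-1,3)).reshape(W.shape)*1000
rgb=D['rgb'].astype(int)
m=(rgb.sum(-1)<120)&(abs(I[...,1])<40)&(I[...,0]>60)&(I[...,0]<160)&(I[...,2]>262)&(I[...,2]<330)
p=I[m];print('tongue',m.sum(),p.mean(0),np.percentile(p,[2,98],axis=0))
m=(abs(I[...,1])<90)&(I[...,0]>60)&(I[...,0]<130)&(I[...,2]>130)&(I[...,2]<250)
p=I[m];c=np.polyfit(p[:,2],p[:,0],1);print('cover',m.sum(),c,'theta',np.pi/2+np.arctan(c[0]),'x at 105',np.polyval(c,105), 'yaw resid', np.polyfit(p[:,1],p[:,0]-np.polyval(c,p[:,2]),1), np.percentile(p[:,1],[1,99]))
E
```

```text
tongue 194 [109.3999   0.5018 268.8902] [[107.2599 -11.0547 262.4129]
 [112.159   11.6622 275.3012]]
cover 9375 [ 0.2064 53.7357] theta 1.7743636950631911 x at 105 75.4104802656892 yaw resid [ 0.0013 -0.0048] [-86.908   88.3472]
```

The wrist view shows the open cover at (150–303, 170–268), the tongue at (224,275) and the pad at (75,120). The fit agrees with my frame: y is within 0.5 mm and the cover angle is about 1.77.

Call:
{"method": "step_arm", "body": {"motion": [{"dp": [-85,-44,50],"twist": [0,0,-0.01],"hand": 1},{"dp": [-164,-43,105],"twist": [0,0,-0.01],"hand": 1},{"dp": [-164,-43,105],"twist": [0,0,-0.01],"hand": 1},{"dp": [-164,-43,105],"twist": [0,0,-0.01],"hand": 1},{"dp": [-164,-43,105],"twist": [0,0,-0.01],"hand": 1}]}}

```text
clock: 3.68
tool_pos: [0.5905, 0.0399, 0.3792]
eef_rot: [-0.047, 0.953, 0.015, 0.299]
contact_force: [1.1, 1.7, -0.9]
opening: 0.998
finger_force: 0.0
```

```bash
python3 -c "
from h import *
inc(); x,z=arc(1.77); rows([(x-20,z+28,35,0),(x,z,35,0)])"
```

```text
t 3.67 grasp inc mm [ 36.4627  11.8164 376.7216] lean 34.795499775902066 ty [-0.013   0.9999  0.0001] F [ 1.0721  1.6713 -0.9268] open 0.998 ff 0.0
[-17.2, -12.6, 86.2] [0.008, -0.004, 0.011]
[-17.6, -12.9, 120.6] [0.008, -0.004, 0.011]
```

Call:
{"method": "step_arm", "body": {"motion": [{"dp": [0,0,0],"twist": [0,0,0],"hand": 1},{"dp": [0,0,0],"twist": [0,0,0],"hand": 1}]}}

```text
clock: 3.92
tool_pos: [0.5901, 0.0364, 0.3789]
eef_rot: [-0.045, 0.953, 0.013, 0.299]
contact_force: [0.3, -0.3, -0.7]
opening: 0.998
finger_force: 0.0
```

```bash
python3 -c "
from h import *
inc(); x,z=arc(1.77); rows([(x-20,z+28,35,0),(x,z,35,0)])"
```

```text
t 3.92 grasp inc mm [ 35.7754   8.3337 376.4067] lean 34.83505797323728 ty [-0.0065  1.     -0.0023] F [ 0.3452 -0.2588 -0.7351] open 0.998 ff 0.0
[-17.9, -8.6, 86.5] [0.002, -0.003, 0.007]
[-18.4, -8.7, 120.9] [0.002, -0.003, 0.007]
```

Call:
{"method": "step_arm", "body": {"motion": [{"dp": [-18,-8.6,40],"twist": [0.002,-0.003,0.007],"hand": 1},{"dp": [-18,-8.6,70],"twist": [0.002,-0.003,0.007],"hand": 1},{"dp": [-18,-8.6,95],"twist": [0.002,-0.003,0.007],"hand": 1},{"dp": [-18,-8.6,95],"twist": [0.002,-0.003,0.007],"hand": 1}]}}

```text
clock: 4.42
tool_pos: [0.6592, 0.0359, 0.3109]
eef_rot: [-0.043, 0.953, 0.013, 0.3]
contact_force: [-0.2, 0.8, -0.1]
opening: 1.004
finger_force: 0.0
```

```bash
python3 -c "
from h import *
d=snap('wrist','w2.png')
inc(); x,z=arc(1.77); rows([(x,z,35,0)])"
```

```text
t 4.47 grasp inc mm [104.7509   1.1327 309.7425] lean 35.041156896510984 ty [-0.0018  1.     -0.0013] F [-0.6993 -0.6841 -0.2342] open 1.002 ff 0.0
[0.2, -1.1, 26.8] [-0.0, 0.001, 0.002]
```

View pics/w2.png

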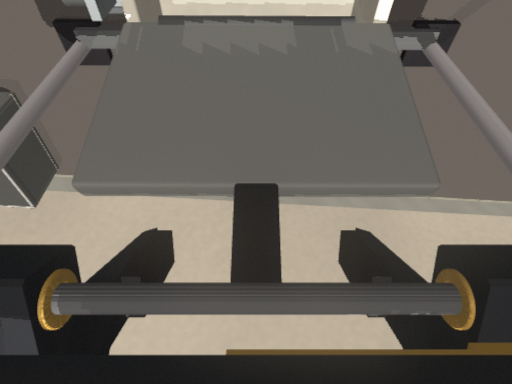

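The tongue at (256,235) is centred between the fingers at x 155 and 360. I'll advance and close.

Call:
{"method": "step_arm", "body": {"motion": [{"dp": [0,-1,15],"twist": [0,0,0],"hand": 1},{"dp": [0,-1,27],"twist": [0,0,0],"hand": 1},{"dp": [0,-1,27],"twist": [0,0,0],"hand": 0},{"dp": [0,-1,27],"twist": [0,0,0],"hand": -1},{"dp": [0,-1,27],"twist": [0,0,0],"hand": -1}], "force": 15}}

```text
clock: 5.1
tool_pos: [0.6763, 0.0328, 0.2918]
eef_rot: [-0.04, 0.952, 0.013, 0.302]
contact_force: [0.6, -0.2, -0.6]
opening: 0.685
finger_force: 0.0
```

Call:
{"method": "step_arm", "body": {"motion": [{"dp": [0,0,0],"twist": [0,0,0],"hand": -1},{"dp": [0,0,0],"twist": [0,0,0],"hand": -1},{"dp": [0,0,0],"twist": [0,0,0],"hand": -1}]}}

```text
clock: 5.48
tool_pos: [0.6765, 0.0349, 0.2908]
eef_rot: [-0.041, 0.952, 0.014, 0.302]
contact_force: [-0.8, 9.8, -0.2]
opening: 0.347
finger_force: 4.3
```

```bash
python3 -c "
from h import *
inc(); 
L=lambda t:35*max(0,t)/1.77
rows([(*arc(t),L(t),0) for t in (1.77,1.74,1.68,1.60,1.51,1.42)])"
```

```text
t 5.47 grasp inc mm [121.7568  -0.6699 288.3599] lean 35.18541025831398 ty [-0.0005  1.      0.002 ] F [-0.8458  9.8301 -0.1587] open 0.347 ff 4.3161350302398205
[1.8, 0.7, -0.5] [0.002, 0.003, -0.001]
[5.7, 0.7, -4.6] [0.002, 0.014, -0.001]
[13.7, 0.7, -12.4] [0.002, 0.034, -0.001]
[25.0, 0.7, -22.0] [0.002, 0.062, -0.001]
[38.7, 0.7, -31.7] [0.002, 0.093, -0.001]
[53.2, 0.7, -40.1] [0.002, 0.124, -0.001]
```

Call:
{"method": "step_arm", "body": {"motion": [{"dp": [0,0.5,0],"twist": [0,0,0],"hand": -1},{"dp": [0,0.5,0],"twist": [0,0,0],"hand": -1},{"dp": [0,0.5,0],"twist": [0,0,0],"hand": -1}]}}

```text
clock: 5.85
tool_pos: [0.6764, 0.0371, 0.2908]
eef_rot: [-0.042, 0.952, 0.015, 0.302]
contact_force: [-0.2, 6.2, 1.0]
opening: 0.292
finger_force: 15.0
```

```bash
python3 -c "
from h import *
inc(); 
L=lambda t:35*max(0,t)/1.77
rows([(*arc(t),L(t),0) for t in (1.77,1.74,1.68,1.60,1.51,1.42)])"
```

```text
t 5.85 grasp inc mm [121.8512   1.5683 288.3107] lean 35.183402185203285 ty [-0.0031  1.      0.0033] F [-0.2084  6.1587  1.0318] open 0.292 ff 14.997895848937333
[1.9, -1.6, -0.6] [0.005, 0.003, 0.001]
[5.7, -1.5, -4.7] [0.005, 0.014, 0.001]
[13.7, -1.5, -12.5] [0.004, 0.034, 0.001]
[25.1, -1.4, -22.1] [0.004, 0.062, 0.001]
[38.7, -1.4, -31.8] [0.004, 0.093, 0.001]
[53.2, -1.3, -40.2] [0.004, 0.124, 0.001]
```

Call:
{"method": "step_arm", "body": {"motion": [{"dp": [5,1.2,-4.5],"twist": [0,0.014,0],"hand": -1},{"dp": [13.7,1.2,-12.5],"twist": [0,0.034,0],"hand": -1},{"dp": [25,1.2,-22],"twist": [0,0.062,0],"hand": -1},{"dp": [38.7,1.2,-31.8],"twist": [0,0.093,0],"hand": -1},{"dp": [53.2,1.2,-40.2],"twist": [0,0.124,0],"hand": -1}]}}

```text
clock: 6.48
tool_pos: [0.6105, 0.0315, 0.2939]
eef_rot: [-0.042, 0.969, 0.012, 0.243]
contact_force: [2.7, 4.4, -3.0]
opening: 0.293
finger_force: 15.0
```

```bash
cat >> h.py <<'E'
L=lambda t:35*max(0,t)/1.77
def go(ts,y):
    inc(); s=r.get_state(); g=RI.inv().apply(s['tool_pos']+.003*R.from_quat(s['eef_rot']).apply([0,0,1])-O)*1000-[80,0,105]
    print('r',np.hypot(g[0],g[2]),'th',np.arctan2(g[2],-g[0])-.016)
    rows([(*arc(t),L(t),y) for t in ts])
E
python3 -c "
from h import *
go((1.42,1.33,1.24,1.15,1.06,.97),1.5)"
```

```text
t 6.47 grasp inc mm [ 55.3785   1.6268 291.2374] lean 28.19366656240876 ty [-0.0013  1.      0.0035] F [ 2.6854  4.3976 -3.0098] open 0.293 ff 14.99952993588522
r 187.8578882212324 th 1.4233535247762035
[0.9, -0.1, 0.6] [0.004, 0.002, -0.0]
[16.8, -0.1, -4.6] [0.004, 0.033, -0.0]
[33.1, -0.1, -8.3] [0.004, 0.064, -0.0]
[49.7, -0.1, -10.5] [0.004, 0.095, -0.0]
[66.4, -0.1, -11.2] [0.004, 0.126, -0.0]
[83.1, -0.1, -10.4] [0.004, 0.157, -0.0]
```

Call:
{"method": "step_arm", "body": {"motion": [{"dp": [16.5,0.5,-4.6],"twist": [0,0.033,0],"hand": -1},{"dp": [33,0.5,-8.3],"twist": [0,0.064,0],"hand": -1},{"dp": [49.5,0.5,-10.5],"twist": [0,0.095,0],"hand": -1},{"dp": [66,0.5,-11.2],"twist": [0,0.126,0],"hand": -1},{"dp": [83,0.5,-10.4],"twist": [0,0.157,0],"hand": -1}]}}

```text
clock: 7.1
tool_pos: [0.5323, 0.0247, 0.263]
eef_rot: [-0.042, 0.985, 0.009, 0.166]
contact_force: [6.2, 5.3, -8.0]
opening: 0.292
finger_force: 15.0
```

```bash
python3 -c "
from h import *
go((.97,.90,.82,.74,.66,.58),1.5)"
```

```text
t 7.1 grasp inc mm [-23.5597   1.6375 260.1944] lean 19.122170615341105 ty [0.0003 1.     0.0032] F [ 6.1581  5.2836 -8.0321] open 0.292 ff 15.002551726356614
r 186.5741019714125 th 0.966362140487751
[-0.5, -0.1, -0.6] [0.003, -0.001, -0.001]
[11.9, -0.2, 3.1] [0.003, 0.023, -0.001]
[25.8, -0.2, 8.4] [0.003, 0.051, -0.001]
[39.3, -0.2, 14.8] [0.003, 0.078, -0.001]
[52.2, -0.3, 22.2] [0.003, 0.106, -0.001]
[64.4, -0.3, 30.7] [0.003, 0.134, -0.001]
```

Call:
{"method": "step_arm", "body": {"motion": [{"dp": [11.5,0.6,4.5],"twist": [0,0.023,0],"hand": -1},{"dp": [25.2,0.6,9.8],"twist": [0,0.051,0],"hand": -1},{"dp": [38.5,0.6,16.2],"twist": [0,0.078,0],"hand": -1},{"dp": [51.3,0.6,23.5],"twist": [0,0.106,0],"hand": -1},{"dp": [63.4,0.6,32],"twist": [0,0.134,0],"hand": -1}]}}

```text
clock: 7.72
tool_pos: [0.4839, 0.0205, 0.2119]
eef_rot: [-0.042, 0.994, 0.006, 0.1]
contact_force: [5.1, 5.4, -3.1]
opening: 0.29
finger_force: 15.0
```

```bash
python3 -c "
from h import *
go((.58,.52,.46,.40,.34,.29,.24),1.5)"
```

```text
t 7.72 grasp inc mm [-72.494    1.6565 209.0079] lean 11.50318822968373 ty [0.0017 1.     0.0027] F [ 5.1223  5.3601 -3.1241] open 0.29 ff 15.001090400037356
r 184.5861808660339 th 0.5825742418596407
[2.0, -0.2, -1.4] [0.002, 0.001, -0.002]
[9.8, -0.2, 6.7] [0.002, 0.021, -0.002]
[17.0, -0.2, 15.2] [0.002, 0.042, -0.002]
[23.7, -0.3, 24.2] [0.002, 0.063, -0.002]
[29.8, -0.3, 33.5] [0.002, 0.083, -0.002]
[34.5, -0.3, 41.6] [0.002, 0.101, -0.002]
[38.8, -0.4, 49.9] [0.002, 0.118, -0.002]
```

Call:
{"method": "step_arm", "body": {"motion": [{"dp": [7.4,0.6,8.1],"twist": [0,0.021,0],"hand": -1},{"dp": [14.5,0.6,16.6],"twist": [0,0.042,0],"hand": -1},{"dp": [21.1,0.6,25.6],"twist": [0,0.063,0],"hand": -1},{"dp": [27.2,0.6,34.9],"twist": [0,0.083,0],"hand": -1},{"dp": [31.8,0.6,43],"twist": [0,0.101,0],"hand": -1}]}}

```text
clock: 8.35
tool_pos: [0.4622, 0.0187, 0.1635]
eef_rot: [-0.042, 0.998, 0.003, 0.05]
contact_force: [4.8, 3.7, -1.3]
opening: 0.293
finger_force: 15.0
```

```bash
python3 -c "
from h import *
go((.29,.25,.21,.17,.13,.09,.05,0),1.5)"
```

```text
t 8.35 grasp inc mm [-94.6012   1.6994 160.5351] lean 5.781277184249943 ty [0.0028 1.     0.0018] F [ 4.7944  3.7246 -1.3313] open 0.293 ff 15.000545410439372
r 183.22044039046105 th 0.2919494797159913
[3.6, -0.2, -1.2] [0.002, 0.001, -0.003]
[6.4, -0.2, 5.7] [0.002, 0.015, -0.003]
[8.9, -0.2, 12.8] [0.002, 0.028, -0.003]
[11.1, -0.3, 19.9] [0.002, 0.042, -0.003]
[13.1, -0.3, 27.1] [0.002, 0.056, -0.003]
[14.7, -0.3, 34.4] [0.002, 0.07, -0.003]
[16.1, -0.3, 41.8] [0.002, 0.084, -0.003]
[17.3, -0.3, 51.0] [0.002, 0.101, -0.003]
```

Call:
{"method": "step_arm", "body": {"motion": [{"dp": [2.2,0.6,6.7],"twist": [0,0.015,0],"hand": -1},{"dp": [4.7,0.6,13.7],"twist": [0,0.028,0],"hand": -1},{"dp": [6.8,0.6,20.7],"twist": [0,0.042,0],"hand": -1},{"dp": [8.7,0.6,27.8],"twist": [0,0.056,0],"hand": -1},{"dp": [10.3,0.6,35],"twist": [0,0.07,0],"hand": -1}]}}

```text
clock: 8.98
tool_pos: [0.4557, 0.0182, 0.1278]
eef_rot: [-0.041, 0.999, 0.001, 0.016]
contact_force: [6.1, 2.0, -0.6]
opening: 0.295
finger_force: 15.0
```

```bash
python3 -c "
from h import *
go((.09,.06,.03,.015,0,-.01),1.5)"
```

```text
t 8.97 grasp inc mm [-101.293     1.7106  124.7757] lean 1.8079392539910049 ty [0.0036 1.     0.0008] F [ 6.1046  2.0368 -0.5784] open 0.295 ff 14.999832808971405
r 182.36834147904742 th 0.09265177999384455
[4.7, -0.2, -0.2] [0.001, 0.0, -0.004]
[5.3, -0.2, 5.4] [0.001, 0.011, -0.004]
[5.8, -0.2, 11.0] [0.001, 0.021, -0.004]
[6.0, -0.2, 13.8] [0.001, 0.026, -0.004]
[6.1, -0.2, 16.6] [0.001, 0.032, -0.004]
[6.2, -0.2, 18.5] [0.001, 0.032, -0.004]
```

Call:
{"method": "step_arm", "body": {"motion": [{"dp": [-0.3,0.3,5],"twist": [0,0.011,0],"hand": -1},{"dp": [0,0.3,10],"twist": [0,0.021,0],"hand": -1},{"dp": [0.2,0.3,13.5],"twist": [0,0.026,0],"hand": -1},{"dp": [0.3,0.3,16],"twist": [0,0.031,0],"hand": -1},{"dp": [0.3,0.3,17.5],"twist": [0,0.031,0],"hand": -1}]}}

```text
clock: 9.6
tool_pos: [0.4546, 0.0181, 0.1118]
eef_rot: [-0.042, 0.999, -0.001, 0.0]
contact_force: [0.1, 0.9, 22.0]
opening: 0.293
finger_force: 15.0
```

```bash
python3 -c "
from h import *
go((0,),1.5)"
```

```text
t 9.6 grasp inc mm [-102.5147    1.7297  108.7858] lean 0.013638663381005887 ty [ 0.0033  1.     -0.0011] F [ 0.1412  0.9393 21.9747] open 0.293 ff 15.002418151125312
r 182.55400649275276 th 0.004739297402330617
[4.5, -0.2, 0.8] [-0.001, 0.0, -0.003]
```

The cover is on its stop, with 22 N upward on the tool. I'll ease off, then release.

Call:
{"method": "step_arm", "body": {"motion": [{"dp": [0,0,-1],"twist": [0,0,0],"hand": -1},{"dp": [0,0,-1],"twist": [0,0,0],"hand": -1}]}}

```text
clock: 9.85
tool_pos: [0.4546, 0.0181, 0.1119]
eef_rot: [-0.041, 0.999, -0.0, -0.0]
contact_force: [3.7, 2.8, 9.8]
opening: 0.291
finger_force: 15.0
```

```bash
python3 -c "
from h import *
go((0,),1.5)"
```

```text
t 9.85 grasp inc mm [-102.5126    1.7217  108.8852] lean -0.04093910694980394 ty [ 0.0034  1.     -0.0004] F [3.6843 2.8184 9.7679] open 0.291 ff 15.002364534884691
r 182.55390689038572 th 0.005284146975626167
[4.5, -0.2, 0.9] [-0.0, -0.001, -0.003]
```

Call:
{"method": "step_arm", "body": {"motion": [{"dp": [0,0,-0.6],"twist": [0,0,0],"hand": 0.3},{"dp": [0,0,-0.6],"twist": [0,0,0],"hand": 0.3},{"dp": [0,0,-0.6],"twist": [0,0,0],"hand": 0.3},{"dp": [0,0,-0.6],"twist": [0,0,0],"hand": 0.3},{"dp": [0,0,-20],"twist": [0,0,0],"hand": 0.3}]}}

```text
clock: 10.48
tool_pos: [0.4526, 0.0177, 0.1306]
eef_rot: [-0.042, 0.999, -0.001, -0.003]
contact_force: [0.2, 0.3, 0.5]
opening: 0.647
finger_force: 0.0
```

Call:
{"method": "step_arm", "body": {"motion": [{"dp": [0,0,-40],"twist": [0,0,0],"hand": 0.3},{"dp": [0,0,-90],"twist": [0,0,0],"hand": -1},{"dp": [0,0,-140],"twist": [0,0,0],"hand": -1},{"dp": [0,0,-140],"twist": [0,0,0],"hand": -1}]}}

```text
clock: 10.98
tool_pos: [0.4556, 0.0185, 0.2741]
eef_rot: [-0.041, 0.999, -0.0, 0.002]
contact_force: [-0.2, 0.5, -0.3]
opening: 0.334
finger_force: 0.0
```

```bash
python3 - <<'E'
from h import *
inc()
d=snap('wrist','w3.png');W=cloud(d);I=RI.inv().apply((W-O).reshape(-1,3)).reshape(W.shape)*1000
rgb=d['pixels'].astype(int)
for w in find('wrist',d,'pad_top',1): print(RI.inv().apply(w-O)*1000)
d2=snap('top','t3.png')
for c,dd in(('w',d),('t',d2)):
    W=cloud(dd);I=RI.inv().apply((W-O).reshape(-1,3)).reshape(W.shape)*1000;rgb=dd['pixels'].astype(int)
    m=(abs(I[...,1])<100)&(I[...,0]>-60)&(I[...,0]<60)&(I[...,2]>90)&(I[...,2]<150)
    p=I[m]; print(c,m.sum(), np.median(p,0) if m.sum() else '', np.polyfit(p[:,0],p[:,2],1) if m.sum()>9 else '')
    m=(rgb.sum(-1)<130)&(abs(I[...,1]+145)<30)&(I[...,0]>-140)&(I[...,0]<-40)&(I[...,2]>130)&(I[...,2]<220)
    p=I[m];print('pad',m.sum(),p.mean(0),np.percentile(p,[2,98],axis=0), np.polyfit(p[:,0],p[:,2],1))
    find('top' if c=='t' else 'wrist',dd,'reagent_bottle',1)
E
```

```text
t 10.97 grasp inc mm [-101.4666    2.0927  271.1084] lean 0.19148995176928027 ty [ 0.004   1.     -0.0003] F [-0.2236  0.5462 -0.2752] open 0.334 ff 0.0
w 6467 [-36.0186   0.4418 118.214 ] [  0.0021 118.2446]
pad 1666 [ -79.0417 -141.0433  180.9792] [[ -95.3868 -158.2549  165.8851]
 [ -53.2311 -127.4186  189.6568]] [ -0.4258 147.3224]
wrist reagent_bottle 0.85 [ 0.5688 -0.2141  0.0934] [ 43. 259.]
t 2104 [ 10.8629  12.9817 119.4911] [  0.0023 119.4909]
pad 186 [ -68.4664 -142.4151  178.7578] [[ -93.7948 -157.7581  163.788 ]
 [ -44.0832 -128.4887  191.5235]] [ -0.504  144.2476]
top reagent_bottle 0.68 [ 0.5799 -0.2085  0.0921] [330. 163.]
```

View pics/w3.png

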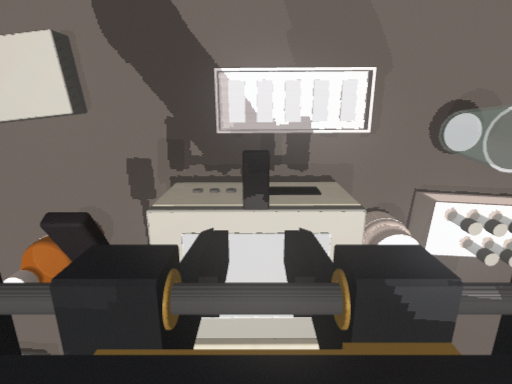

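The wrist view shows the cover flat (slope 0.002) with its tongue at (256,178). The pad is at (75,235), still raised. Next I'll move over the pad with the fingers closed.

```bash
python3 -c "
from h import *
inc(); rows([(-72,260,0,-143),(-72,215,0,-143)])"
```

```text
t 11.22 grasp inc mm [-104.1083    1.3998  266.9867] lean -0.35550533894686037 ty [ 0.0031  1.     -0.0008] F [0.1276 0.09   0.421 ] open 0.104 ff 0.0
[-32.6, -144.3, 6.9] [-0.001, -0.006, -0.003]
[-32.9, -144.3, 51.9] [-0.001, -0.006, -0.003]
```

Call:
{"method": "step_arm", "body": {"motion": [{"dp": [-12,-50,0],"twist": [0,-0.006,0],"hand": -1},{"dp": [-25,-100,5],"twist": [0,-0.006,0],"hand": -1},{"dp": [-33,-144,20],"twist": [0,-0.006,0],"hand": -1},{"dp": [-33,-144,45],"twist": [0,-0.006,0],"hand": -1},{"dp": [-33,-144,45],"twist": [0,-0.006,0],"hand": -1}]}}

```text
clock: 11.85
tool_pos: [0.4969, -0.1229, 0.2238]
eef_rot: [-0.042, 0.999, 0.001, -0.002]
contact_force: [0.7, -0.3, 0.8]
opening: 0.005
finger_force: 0.0
```

Call:
{"method": "step_arm", "body": {"motion": [{"dp": [0,0,0],"twist": [0,0,0],"hand": -1}]}}

```text
clock: 11.98
tool_pos: [0.4988, -0.1217, 0.2263]
eef_rot: [-0.042, 0.999, 0.0, 0.001]
contact_force: [-0.3, -0.4, 1.0]
opening: 0.005
finger_force: 0.0
```

```bash
python3 -c "
from h import *
inc(); rows([(-72,200,0,-143),(-74,190,0,-143),(-80,165,0,-143),(-87,130,0,-143)])"
```

```text
t 11.97 grasp inc mm [ -70.5999 -141.3678  223.3295] lean 0.14569811834747637 ty [0.0014 1.     0.0003] F [-0.2974 -0.4174  0.9651] open 0.005 ff 0.0
[1.4, -1.6, 23.3] [0.0, 0.003, -0.001]
[3.5, -1.6, 33.3] [0.0, 0.003, -0.001]
[9.5, -1.7, 58.3] [0.0, 0.003, -0.001]
[16.6, -1.7, 93.3] [0.0, 0.003, -0.001]
```

Call:
{"method": "step_arm", "body": {"motion": [{"dp": [1,-1.6,15],"twist": [0,0,0],"hand": -1},{"dp": [2,-1.6,25],"twist": [0,0,0],"hand": -1},{"dp": [4,-1.6,35],"twist": [0,0,0],"hand": -1},{"dp": [7,-1.6,45],"twist": [0,0,0],"hand": -1},{"dp": [9,-1.6,55],"twist": [0,0,0],"hand": -1}]}}

```text
clock: 12.6
tool_pos: [0.4897, -0.125, 0.171]
eef_rot: [-0.042, 0.999, -0.0, 0.001]
contact_force: [0.2, -0.8, 4.8]
opening: 0.002
finger_force: 2.0
```

```bash
python3 -c "
from h import *
inc(); rows([(-82,150,0,-143),(-85,135,0,-143),(-87,128,0,-143)])"
```

```text
t 12.6 grasp inc mm [ -79.886  -143.8498  168.0453] lean 0.155660496435321 ty [ 0.0028  1.     -0.001 ] F [ 0.2457 -0.7727  4.8015] open 0.002 ff 1.9867587107000872
[2.2, 0.9, 18.0] [-0.001, 0.003, -0.003]
[5.2, 0.9, 33.0] [-0.001, 0.003, -0.003]
[7.2, 0.9, 40.0] [-0.001, 0.003, -0.003]
```

Call:
{"method": "step_arm", "body": {"motion": [{"dp": [2,0.5,10],"twist": [0,0,0],"hand": -1},{"dp": [3,0.5,20],"twist": [0,0,0],"hand": -1},{"dp": [5,0.5,29],"twist": [0,0,0],"hand": -1},{"dp": [7,0.5,37],"twist": [0,0,0],"hand": -1},{"dp": [7,0.5,40],"twist": [0,0,0],"hand": -1}]}}

```text
clock: 13.22
tool_pos: [0.4828, -0.1251, 0.1305]
eef_rot: [-0.042, 0.999, -0.0, 0.001]
contact_force: [-0.5, 0.1, 0.5]
opening: 0.003
finger_force: 0.0
```

Call:
{"method": "step_arm", "body": {"motion": [{"dp": [0,0,0],"twist": [0,0,0],"hand": -1},{"dp": [0,0,0],"twist": [0,0,0],"hand": -1}]}}

```text
clock: 13.48
tool_pos: [0.4834, -0.1251, 0.1314]
eef_rot: [-0.042, 0.999, -0.0, 0.002]
contact_force: [0.4, -0.1, 0.0]
opening: 0.006
finger_force: 0.0
```

```bash
python3 -c "
from h import *
inc()"
```

```text
t 13.47 grasp inc mm [ -86.1541 -143.4461  128.365 ] lean 0.2001589294943753 ty [ 0.0032  1.     -0.0004] F [ 0.4019 -0.1014  0.0436] open 0.006 ff 0.0
```

The force went to zero, so the lever has snapped away below the fingers. I'll lift off and check.

Call:
{"method": "step_arm", "body": {"motion": [{"dp": [0,0,-30],"twist": [0,0,0],"hand": -1},{"dp": [10,0,-80],"twist": [0,0,0],"hand": -1},{"dp": [40,30,-130],"twist": [0,0,0],"hand": -1},{"dp": [80,50,-150],"twist": [0,0,0],"hand": -1},{"dp": [80,50,-150],"twist": [0,0,0],"hand": -1}]}}

```text
clock: 14.1
tool_pos: [0.3968, -0.0813, 0.2825]
eef_rot: [-0.043, 0.999, -0.002, 0.002]
contact_force: [0.7, -0.7, 0.5]
opening: 0.008
finger_force: 0.0
```

```bash
python3 - <<'E'
from h import *
inc()
for c in('wrist','top','scene'):
    d=snap(c,'f_%s.png'%c);W=cloud(d);I=RI.inv().apply((W-O).reshape(-1,3)).reshape(W.shape)*1000;rgb=d['pixels'].astype(int)
    m=(rgb.sum(-1)<130)&(abs(I[...,1]+145)<14)&(I[...,0]>-118)&(I[...,0]<-62)&(I[...,2]>70)&(I[...,2]<200)
    p=I[m];print(c,'pad',m.sum(),np.median(p,0) if m.sum() else '', np.polyfit(p[:,0],p[:,2],1) if m.sum()>20 else '')
    m=(abs(I[...,1])<100)&(I[...,0]>-60)&(I[...,0]<60)&(I[...,2]>90)&(I[...,2]<150);print('cover',m.sum(),np.median(I[m],0))
    for t in ['reagent_bottle','tube_rack','slide_box','beaker','slide_tray','jar']: find(c,d,t,1)
E
```

```text
t 14.1 grasp inc mm [-168.729   -92.2996  279.5391] lean 0.21176070565590638 ty [ 0.0005  1.     -0.0033] F [ 0.7198 -0.6788  0.4971] open 0.008 ff 0.0
wrist pad 0  
cover 2246 [  9.4439  69.4026 117.839 ]
wrist reagent_bottle 0.65 [ 0.5793 -0.2256  0.1284] [114. 332.]
wrist tube_rack 0.37 [0.4821 0.0772 0.1096] [394. 266.]
wrist slide_box 0.79 [ 0.377  -0.2756  0.0358] [100. 137.]
wrist beaker 0.7 [0.4854 0.0742 0.1067] [390. 268.]
wrist slide_tray 0.95 [0.3739 0.0611 0.0047] [365. 154.]
wrist jar 0.72 [0.5162 0.1867 0.0606] [455. 277.]
top pad 0  
cover 2578 [ -0.0546   0.2021 119.5208]
top reagent_bottle 0.76 [ 0.5791 -0.206   0.0925] [329. 163.]
top tube_rack 0.93 [0.512  0.314  0.0515] [165. 185.]
top slide_box 0.87 [ 0.3952 -0.3197  0.0356] [360. 222.]
top beaker 0.72 [0.3946 0.2903 0.0475] [172. 222.]
top slide_tray 0.82 [0.3718 0.0771 0.0052] [239. 228.]
top jar 0.63 [0.5434 0.1854 0.0785] [204. 175.]
scene pad 0  
cover 2918 [ -0.3311  -5.8149 117.6375]
scene reagent_bottle 0.66 [ 0.5952 -0.2298  0.0845] [238. 326.]
scene tube_rack 0.82 [0.5168 0.3113 0.0428] [316. 169.]
scene slide_box 0.77 [ 0.3879 -0.2874  0.0301] [162. 309.]
scene beaker 0.64 [0.3949 0.2802 0.0549] [277. 156.]
scene slide_tray 0.88 [0.373  0.052  0.0019] [231. 216.]
scene jar 0.91 [0.5517 0.1836 0.0701] [306. 199.]
```

View pics/f_scene.png

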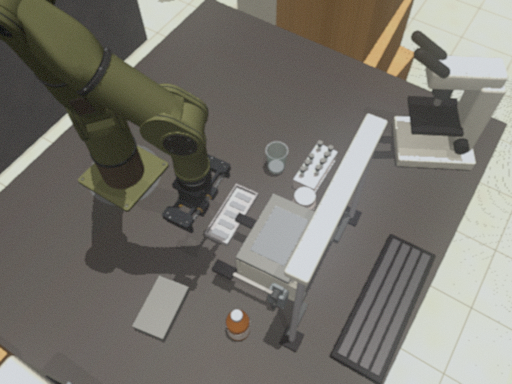

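The scene view shows the cover shut at (278,230), the pad at (224,269) and the bystanders unmoved. I still need a depth check of the pad, since the colour mask found nothing.

```bash
python3 - <<'E'
from h import *
for c in('wrist','scene','top'):
    d=snap(c);W=cloud(d);I=RI.inv().apply((W-O).reshape(-1,3)).reshape(W.shape)*1000
    m=(abs(I[...,1]+145)<14)&(I[...,0]>-118)&(I[...,0]<-62)&(I[...,2]>40)
    p=I[m];print(c,m.sum(),np.median(p,0) if m.sum() else '',np.percentile(p[:,2],[5,95]) if m.sum() else '',np.polyfit(p[:,0],p[:,2],1) if m.sum()>9 else '')
E
```

```text
wrist 574 [-104.964  -144.9897   96.9486] [95.745  98.0915] [ 0.0068 97.6155]
scene 210 [ -88.9769 -145.4129   96.0338] [ 92.3936 100.0542] [ 0.0149 97.3883]
top 165 [ -89.8009 -144.8392   97.9367] [ 95.3584 101.5964] [ 0.0159 99.5026]
```

The pad is level at 97 mm, so the lever is latched. The cover is shut and nothing is in contact, so I'm handing in.

```bash
python3 -c "
from plant import r
print(r.finish_job())"
```

```text
the job is handed in; nothing more can be done
None
```

The job is handed in at about 14 s of the 62 s allowed: the cover was lowered gently and lies fully shut, the lever is held down by its detent (pad level at 97 mm), the arm touches nothing, and the other things on the bench show no sign of having moved.

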